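Load the free shaker and lock its platform

ROBOT

A 6-joint arm with a two-finger parallel gripper is mounted at the origin on a cart in front of the work surface, level with it; the furniture and walls round the work are solid. World frame = base frame: x ahead of the robot, y to its left, z up, the work surface at z = 0. Lengths are in m, angles in degrees, forces in N, time in s.
With the tool pointing down it reaches from about 0.3 to 0.75 m from the base axis. Payload 8.5 kg.
Tool frame: the origin (TCP) lies on the centre line of the jaws, within the pads' length; the fingertips stand 11 mm ahead of it and the grasp point (between the pads) lies 8 mm behind it; z points along the fingers, y is the line along which they close (so a half turn about z gives the same grasp; the last joint's range is limited). The gripper opens to 85 mm and grips with 20 to 120 N. Pads are 22 mm wide; open, the fingers measure 114 mm over their backs; the gripper's body (76 mm by 85 mm) begins 54 mm behind the grasp point. The pads swing forward as they close: fully open they stand 13 mm farther back than shut.
Start: joints at [-75.877, 21.807, 74.336, -0, 83.858, -12.336], TCP at [0.245, -0.492, 0.242] pointing down, gripper open.
Joint ranges: [-178.18, 178.18], [-50.72, 133.34], [12.68, 142.11], [-81.47, 261.47], [9.98, 163.14], [-165.26, 165.26]. Speed limits (degrees/s): [136.94, 136.94, 180, 180, 180, 180].

INTERFACE

Orientations are given as a 3x3 rotation matrix whose columns are the frame's x, y, z axes.
In Python, from rig import env, camrig gives the robot as it stands (env), with the cameras (camrig).
- The arm moves only by the shell command python3 nudge.py 'ROWS' [FORCE]. ROWS is one flat JSON list of numbers that holds 1 to 10 rows one after another, with no inner brackets; each row has 5 numbers: dx, dy, dz in m, then a turn about the tool's z in degrees, then the finger opening in m; each row shifts and turns the commanded pose from where the row before left it, along the tool's axes as they then stand; what a row does not reach is not made up. A row lasts 1/10 s, in which the tool goes at most 0.05 m and 8.59 degrees, less where a joint would pass 70% of its speed; a pose out of reach is approached as far as the arm can. The fingers move at their own pace and stop on an object; FORCE is the grip in N (left out, the last holds). Time passes only in rows, so rows that do not move let the fingers close. It prints the time, the measured TCP pose, the force, the opening and the grip force at its end. Input that does not fit is refused with a message, and nothing moves.
- env.observe(): the state, without advancing time (a new reading comes with each control period).
- camrig.get_image(name): name is "side" or "top" or "wrist"; returns a dict with "pixels" (384x512x3 uint8, red, green, blue), "K" (3x3 intrinsics, pixels), "extrinsics" (4x4, takes a point from world to camera coordinates). Camera axes: x right, y down, z forward; pixel columns grow to the right and rows downward; lengths in m; the calibration is good to about 2 mm. A picture is of the moment at which its call begins. There is no depth.
- env.close_job(): hands the job in; it is judged then, once.
The state is a dict: "time_s": time; "q": joint angles; "qvel": joint speeds; "joint_efforts": joint torques, N m; "position": TCP position; "tool_rot": TCP orientation; "ft_force": force on the tool from outside, world axes, zero at the start; "wrist_torque": the same for the moment, N m; "grip_width": finger opening in m; "gripper_force": force on a finger pad.
Only numpy, scipy, OpenCV 4.12 (cv2) and the standard library are available. Lean on these libraries where they do the work, as an engineer would, in place of code of your own. Each camera call takes 0.05 s, during which the arm holds its last target. There are 200 camera calls.

TASK

One of the two bench shakers is taken: a colleague's white bottle with the red cap stands on it, so leave that shaker and the bottle alone. Clear the left-overs (cup, orange stopper, dropper cap) off the other shaker into the blue tray and stand all the brown sample jars with blue lids upright on its platform; only when all that is done, turn its lock collar until the white pointer is on the green mark, and let go. Leave the loose blue cap and the marker pen where they lie.

Things in the scene. Friction and masses are not known exactly. Their poses are not given: they have to be found in the camera images.
- shaker_a: One of two identical fixed bench shakers: grey housing, square platform 190 x 190 mm with black mat, 7 mm rim (180 x 180 mm inside), lock collar in the middle on a white disc of radius 40 mm. Room for one thing per corner, about 58 mm out in x and y. Origin: on the worktop under its centre; z up, x away from the robot, y left (may be turned a little). Mat surface at z = 46 mm.
- shaker_b: One of two identical fixed bench shakers: grey housing, square platform 190 x 190 mm with black mat, 7 mm rim (180 x 180 mm inside), lock collar in the middle on a white disc of radius 40 mm. Room for one thing per corner, about 58 mm out in x and y. Origin: on the worktop under its centre; z up, x away from the robot, y left (may be turned a little). Mat surface at z = 46 mm.
- collar_a (a joint): Angle of shaker_a's captive lock collar (steel ring, radius 28 mm) about the vertical axis at the shaker's centre. 0 = locked: white pointer on the green mark, to the shaker's -x. Positive = counter-clockwise from above; starts open, in the red sector 0.62 to 1.42. Turns -0.5 to 1.6 with light friction (0.06 N m), stays where left, no stop or click at 0.
- collar_b (a joint): Angle of shaker_b's captive lock collar (steel ring, radius 28 mm) about the vertical axis at the shaker's centre. 0 = locked: white pointer on the green mark, to the shaker's -x. Positive = counter-clockwise from above; starts open, in the red sector 0.62 to 1.42. Turns -0.5 to 1.6 with light friction (0.06 N m), stays where left, no stop or click at 0.
- collar_a_grip (a point): Middle of the top of the finger bar of shaker_a's lock collar, on the turning axis, 96 mm above the worktop. The bar is 54 mm long along this point's x axis, 12 mm thick (y), 28 mm high (down from here) and turns with the collar; grip it from above across its thickness. The white pointer is at the -x end.
- collar_b_grip (a point): Middle of the top of the finger bar of shaker_b's lock collar, on the turning axis, 96 mm above the worktop. The bar is 54 mm long along this point's x axis, 12 mm thick (y), 28 mm high (down from here) and turns with the collar; grip it from above across its thickness. The white pointer is at the -x end.
- collar_a_nose (a point): Pointer end of shaker_a's finger bar: 27 mm from the axis, level with the bar's top.
- collar_b_nose (a point): Pointer end of shaker_b's finger bar: 27 mm from the axis, level with the bar's top.
- tray: Blue open tray for things to be washed up, 130 x 130 mm outside, 22 mm high, walls and floor 4 mm, fixed to the worktop. Origin: under its centre; z up.
- bottle: Colleague's white plastic dropping bottle with red cap and spout, diameter 49 mm, 138 mm high, standing on the platform of the shaker that is taken. Origin: centre of its underside.
- jar_1: Brown sample jar with blue screw lid (fixed on it), diameter 40 mm, 55 mm high (grip it 15 to 45 mm above its underside), about 60 g, standing on the worktop; may be absent. Origin: centre of its underside; z up when it stands.
- jar_2: Brown sample jar with blue screw lid (fixed on it), diameter 40 mm, 55 mm high (grip it 15 to 45 mm above its underside), about 60 g, standing on the worktop; may be absent. Origin: centre of its underside; z up when it stands.
- jar_3: Brown sample jar with blue screw lid (fixed on it), diameter 40 mm, 55 mm high (grip it 15 to 45 mm above its underside), about 60 g, standing on the worktop; may be absent. Origin: centre of its underside; z up when it stands.
- jar_4: Brown sample jar with blue screw lid (fixed on it), diameter 40 mm, 55 mm high (grip it 15 to 45 mm above its underside), about 60 g, standing on the worktop; may be absent. Origin: centre of its underside; z up when it stands.
- cup: Left-over: small empty clear round cup, open at the top, 40 mm across the rim, 25 mm high. Origin: centre of its underside.
- stopper: Left-over: orange rubber stopper standing wide end down, diameter 26 mm, 28 mm high. Origin: centre of its underside.
- teat: Left-over: dropper cap with ivory rubber teat, standing on its black cap (diameter 27 mm, teat narrower), 46 mm high. Origin: centre of its underside.
- screw_cap: Bystander: blue screw cap, diameter 53 mm, 27 mm high, lying on the worktop among the jars. Origin: centre of its underside.
- pen: Bystander: felt marker, white with blue cap, 134 mm long (its y axis), 14 mm thick, lying on the worktop. Origin: underside of its middle.

How it is judged (in metres and radians):
On the way, in this order (a step that is already met when the one before it is completed fails the run):
1. the left-overs are in the tray and every jar stands on the free shaker's platform (x of cup in the frame of tray between -0.064 and 0.064 m and y of cup in the frame of tray between -0.064 and 0.064 m and z of cup in the frame of tray between -0.002 and 0.035 m and linear speed of each of cup, stopper, teat below 0.03 m/s and x of stopper in the frame of tray between -0.064 and 0.064 m and y of stopper in the frame of tray between -0.064 and 0.064 m and z of stopper in the frame of tray between -0.002 and 0.035 m and x of teat in the frame of tray between -0.064 and 0.064 m and y of teat in the frame of tray between -0.064 and 0.064 m and z of teat in the frame of tray between -0.002 and 0.035 m and (((x of bottle in the frame of shaker_b between -0.09 and 0.09 m and y of bottle in the frame of shaker_b between -0.09 and 0.09 m and z of bottle in the frame of shaker_b between 0.02 and 0.08 m) and (x of jar_1 in the frame of shaker_a between -0.082 and 0.082 m and y of jar_1 in the frame of shaker_a between -0.082 and 0.082 m and z of jar_1 in the frame of shaker_a between 0.038 and 0.054 m and angle between jar_1's own z axis and vertical below 0.12 rad and linear speed of jar_1 below 0.03 m/s) and (x of jar_2 in the frame of shaker_a between -0.082 and 0.082 m and y of jar_2 in the frame of shaker_a between -0.082 and 0.082 m and z of jar_2 in the frame of shaker_a between 0.038 and 0.054 m and angle between jar_2's own z axis and vertical below 0.12 rad and linear speed of jar_2 below 0.03 m/s) and (x of jar_3 in the frame of shaker_a between -0.082 and 0.082 m and y of jar_3 in the frame of shaker_a between -0.082 and 0.082 m and z of jar_3 in the frame of shaker_a between 0.038 and 0.054 m and angle between jar_3's own z axis and vertical below 0.12 rad and linear speed of jar_3 below 0.03 m/s) and (x of jar_4 in the frame of shaker_a between -0.082 and 0.082 m and y of jar_4 in the frame of shaker_a between -0.082 and 0.082 m and z of jar_4 in the frame of shaker_a between 0.038 and 0.054 m and angle between jar_4's own z axis and vertical below 0.12 rad and linear speed of jar_4 below 0.03 m/s)) or ((x of bottle in the frame of shaker_a between -0.09 and 0.09 m and y of bottle in the frame of shaker_a between -0.09 and 0.09 m and z of bottle in the frame of shaker_a between 0.02 and 0.08 m) and (x of jar_1 in the frame of shaker_b between -0.082 and 0.082 m and y of jar_1 in the frame of shaker_b between -0.082 and 0.082 m and z of jar_1 in the frame of shaker_b between 0.038 and 0.054 m and angle between jar_1's own z axis and vertical below 0.12 rad and linear speed of jar_1 below 0.03 m/s) and (x of jar_2 in the frame of shaker_b between -0.082 and 0.082 m and y of jar_2 in the frame of shaker_b between -0.082 and 0.082 m and z of jar_2 in the frame of shaker_b between 0.038 and 0.054 m and angle between jar_2's own z axis and vertical below 0.12 rad and linear speed of jar_2 below 0.03 m/s) and (x of jar_3 in the frame of shaker_b between -0.082 and 0.082 m and y of jar_3 in the frame of shaker_b between -0.082 and 0.082 m and z of jar_3 in the frame of shaker_b between 0.038 and 0.054 m and angle between jar_3's own z axis and vertical below 0.12 rad and linear speed of jar_3 below 0.03 m/s) and (x of jar_4 in the frame of shaker_b between -0.082 and 0.082 m and y of jar_4 in the frame of shaker_b between -0.082 and 0.082 m and z of jar_4 in the frame of shaker_b between 0.038 and 0.054 m and angle between jar_4's own z axis and vertical below 0.12 rad and linear speed of jar_4 below 0.03 m/s)))), for 0.2 s.
2. the free shaker's lock collar is on its green mark ((((x of bottle in the frame of shaker_b between -0.09 and 0.09 m and y of bottle in the frame of shaker_b between -0.09 and 0.09 m and z of bottle in the frame of shaker_b between 0.02 and 0.08 m) and value of joint collar_a between -0.12 and 0.12 rad) or ((x of bottle in the frame of shaker_a between -0.09 and 0.09 m and y of bottle in the frame of shaker_a between -0.09 and 0.09 m and z of bottle in the frame of shaker_a between 0.02 and 0.08 m) and value of joint collar_b between -0.12 and 0.12 rad))), for 0.2 s.
At the end, for the whole second after the job is handed in: Left-overs in the blue tray (within 64 mm of its middle in x and y); every jar upright (0.12 rad) inside the rim of the platform without the bottle, all at rest; its collar within 0.12 rad of the green mark; bottle within 25 mm of its start, loose blue cap and marker within 30 mm (x of cup in the frame of tray between -0.064 and 0.064 m and y of cup in the frame of tray between -0.064 and 0.064 m and z of cup in the frame of tray between -0.002 and 0.035 m and linear speed of each of cup, stopper, teat below 0.03 m/s and x of stopper in the frame of tray between -0.064 and 0.064 m and y of stopper in the frame of tray between -0.064 and 0.064 m and z of stopper in the frame of tray between -0.002 and 0.035 m and x of teat in the frame of tray between -0.064 and 0.064 m and y of teat in the frame of tray between -0.064 and 0.064 m and z of teat in the frame of tray between -0.002 and 0.035 m and (((x of bottle in the frame of shaker_b between -0.09 and 0.09 m and y of bottle in the frame of shaker_b between -0.09 and 0.09 m and z of bottle in the frame of shaker_b between 0.02 and 0.08 m) and (x of jar_1 in the frame of shaker_a between -0.082 and 0.082 m and y of jar_1 in the frame of shaker_a between -0.082 and 0.082 m and z of jar_1 in the frame of shaker_a between 0.038 and 0.054 m and angle between jar_1's own z axis and vertical below 0.12 rad and linear speed of jar_1 below 0.03 m/s) and (x of jar_2 in the frame of shaker_a between -0.082 and 0.082 m and y of jar_2 in the frame of shaker_a between -0.082 and 0.082 m and z of jar_2 in the frame of shaker_a between 0.038 and 0.054 m and angle between jar_2's own z axis and vertical below 0.12 rad and linear speed of jar_2 below 0.03 m/s) and (x of jar_3 in the frame of shaker_a between -0.082 and 0.082 m and y of jar_3 in the frame of shaker_a between -0.082 and 0.082 m and z of jar_3 in the frame of shaker_a between 0.038 and 0.054 m and angle between jar_3's own z axis and vertical below 0.12 rad and linear speed of jar_3 below 0.03 m/s) and (x of jar_4 in the frame of shaker_a between -0.082 and 0.082 m and y of jar_4 in the frame of shaker_a between -0.082 and 0.082 m and z of jar_4 in the frame of shaker_a between 0.038 and 0.054 m and angle between jar_4's own z axis and vertical below 0.12 rad and linear speed of jar_4 below 0.03 m/s) and value of joint collar_a between -0.12 and 0.12 rad) or ((x of bottle in the frame of shaker_a between -0.09 and 0.09 m and y of bottle in the frame of shaker_a between -0.09 and 0.09 m and z of bottle in the frame of shaker_a between 0.02 and 0.08 m) and (x of jar_1 in the frame of shaker_b between -0.082 and 0.082 m and y of jar_1 in the frame of shaker_b between -0.082 and 0.082 m and z of jar_1 in the frame of shaker_b between 0.038 and 0.054 m and angle between jar_1's own z axis and vertical below 0.12 rad and linear speed of jar_1 below 0.03 m/s) and (x of jar_2 in the frame of shaker_b between -0.082 and 0.082 m and y of jar_2 in the frame of shaker_b between -0.082 and 0.082 m and z of jar_2 in the frame of shaker_b between 0.038 and 0.054 m and angle between jar_2's own z axis and vertical below 0.12 rad and linear speed of jar_2 below 0.03 m/s) and (x of jar_3 in the frame of shaker_b between -0.082 and 0.082 m and y of jar_3 in the frame of shaker_b between -0.082 and 0.082 m and z of jar_3 in the frame of shaker_b between 0.038 and 0.054 m and angle between jar_3's own z axis and vertical below 0.12 rad and linear speed of jar_3 below 0.03 m/s) and (x of jar_4 in the frame of shaker_b between -0.082 and 0.082 m and y of jar_4 in the frame of shaker_b between -0.082 and 0.082 m and z of jar_4 in the frame of shaker_b between 0.038 and 0.054 m and angle between jar_4's own z axis and vertical below 0.12 rad and linear speed of jar_4 below 0.03 m/s) and value of joint collar_b between -0.12 and 0.12 rad)) and distance of bottle from where it was at the start of the episode below 0.025 m and angle between bottle's own z axis and vertical below 0.15 rad and distance of each of screw_cap, pen from where it was at the start of the episode below 0.03 m); the robot touches nothing.
It fails at once if the lock collar of the taken shaker is turned (its pointer moved over 10 mm) (((x of bottle in the frame of shaker_b between -0.09 and 0.09 m and y of bottle in the frame of shaker_b between -0.09 and 0.09 m and z of bottle in the frame of shaker_b between 0.02 and 0.08 m) and distance of collar_b_nose from where it was at the start of the episode above 0.01 m) or ((x of bottle in the frame of shaker_a between -0.09 and 0.09 m and y of bottle in the frame of shaker_a between -0.09 and 0.09 m and z of bottle in the frame of shaker_a between 0.02 and 0.08 m) and distance of collar_a_nose from where it was at the start of the episode above 0.01 m)).
It fails at once if the colleague's bottle is shifted over 25 mm or tipped (distance of bottle from where it was at the start of the episode above 0.025 m or angle between bottle's own z axis and vertical above 0.3 rad).
Of jar_1, jar_2, jar_3, jar_4 only 2 to 4 are there at a start; the rules pass over those that are not, and their reading is None.
At some moment in a run one of cup, stopper, teat may be knocked a few centimetres aside while the robot is not near it.
It also fails if it takes over 210 s, if anything falls off the work surface, if the arm or the gripper's body presses on something with over 40 N, if the wrist force passes 120 N, or if a joint passes its speed limit or range.

## Working session

There is one attempt and no reset: what is moved stays moved. The work goes in short steps, Python scripts to look and compute and a shell command to move; the robot and the scene stay as the last step left them, time stands still between calls to the robot, and variables do not carry over. Pictures are saved under pics/ and viewed, at most 17 in all, crops included, and the job is handed in when it is done.

```bash
ls; mkdir -p pics
python3 - <<'E'
from rig import env, camrig
import cv2,numpy as np
o=env.observe();print(o['time_s'],o['position'],np.round(o['tool_rot'],3).tolist(),o['grip_width'])
for n in('top','side'):
    d=camrig.get_image(n);cv2.imwrite(f'pics/{n}0.png',d['pixels'][:,:,::-1]);print(n,np.round(d['K'],1).tolist(),np.round(d['extrinsics'],4).tolist())
E
```

```text
nudge.py
pics
rig.py
0.0 [ 0.2450015  -0.49211235  0.2417125 ] [[0.895, 0.446, -0.0], [0.446, -0.895, 0.001], [0.0, -0.001, -1.0]] 0.08531451058780119
top [[435.9, 0.0, 262.6], [0.0, 435.9, 194.6], [0.0, 0.0, 1.0]] [[-0.018, -0.9998, -0.0061, 0.0137], [-0.99, 0.0187, -0.1396, 0.5169], [0.1397, 0.0035, -0.9902, 1.5955], [0.0, 0.0, 0.0, 1.0]]
side [[475.8, 0.0, 259.8], [0.0, 475.8, 195.4], [0.0, 0.0, 1.0]] [[-0.8695, -0.4936, 0.0183, 0.4613], [-0.2596, 0.4253, -0.867, 0.2291], [0.4201, -0.7586, -0.498, 1.1441], [0.0, 0.0, 0.0, 1.0]]
```

View pics/top0.png

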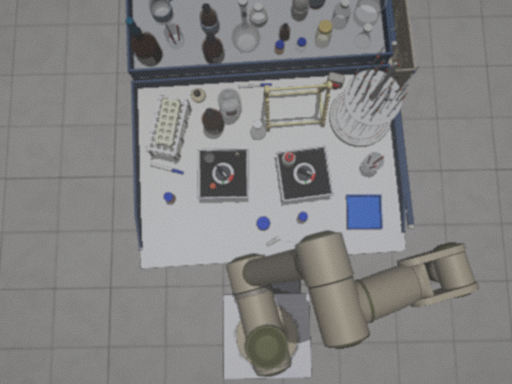

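View pics/side0.png

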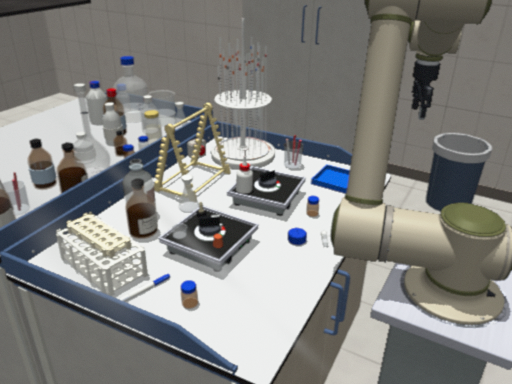

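```bash
cat > h.py <<'E'
import numpy as np,cv2
from rig import env, camrig
def ray(d,u,v):
    K,E=d['K'],d['extrinsics'];R,t=E[:3,:3],E[:3,3]
    return -R.T@t, R.T@np.linalg.inv(K)@np.array([u,v,1.])
def onz(d,u,v,z):
    c,r=ray(d,u,v);return c+r*(z-c[2])/r[2]
def proj(d,p):
    q=d['K']@(d['extrinsics']@np.append(p,1))[:3];return q[:2]/q[2]
def tri(d1,p1,d2,p2):
    A=[];b=[]
    for d,p in((d1,p1),(d2,p2)):
        c,r=ray(d,*p);r/=np.linalg.norm(r);M=np.eye(3)-np.outer(r,r);A.append(M);b.append(M@c)
    return np.linalg.lstsq(np.vstack(A),np.hstack(b),rcond=None)[0]
def delta(p):  # world target -> tool-axis shift
    o=env.observe();return o['tool_rot'].T@(np.array(p)-o['position'])
def crop(d,u0,v0,u1,v1,s,f):
    cv2.imwrite(f,cv2.resize(d['pixels'][v0:v1,u0:u1,::-1],None,fx=s,fy=s,interpolation=cv2.INTER_CUBIC))
def blobs(d,lo,hi,amin=6):
    hsv=cv2.cvtColor(d['pixels'],cv2.COLOR_RGB2HSV);m=cv2.inRange(hsv,np.array(lo),np.array(hi))
    n,_,s,c=cv2.connectedComponentsWithStats(m)
    return [(np.round(c[i],1).tolist(),s[i].tolist()) for i in range(1,n) if s[i][4]>=amin]
E
python3 - <<'E'
from h import *
t=camrig.get_image('top');s=camrig.get_image('side')
crop(t,135,130,335,260,4,'pics/topc.png')
crop(s,140,150,340,310,3,'pics/sidec.png')
print('top');[print(b) for b in blobs(t,(105,120,40),(130,255,255)) if 130<b[0][1]<260]
print('side');[print(b) for b in blobs(s,(105,120,40),(130,255,255)) if b[0][1]>170]
E
```

```text
top
([175.5, 170.5], [173, 170, 6, 2, 8])
([168.0, 196.6], [165, 193, 7, 8, 43])
([363.6, 211.6], [347, 196, 34, 32, 1041])
([302.7, 216.0], [299, 213, 8, 7, 45])
([263.0, 222.7], [258, 217, 11, 12, 106])
side
([332.1, 178.3], [312, 165, 37, 28, 693])
([313.0, 199.5], [308, 196, 11, 8, 72])
([296.9, 235.9], [288, 228, 18, 17, 247])
([161.1, 278.9], [154, 274, 15, 11, 72])
([188.1, 286.5], [181, 281, 15, 13, 151])
```

View pics/topc.png

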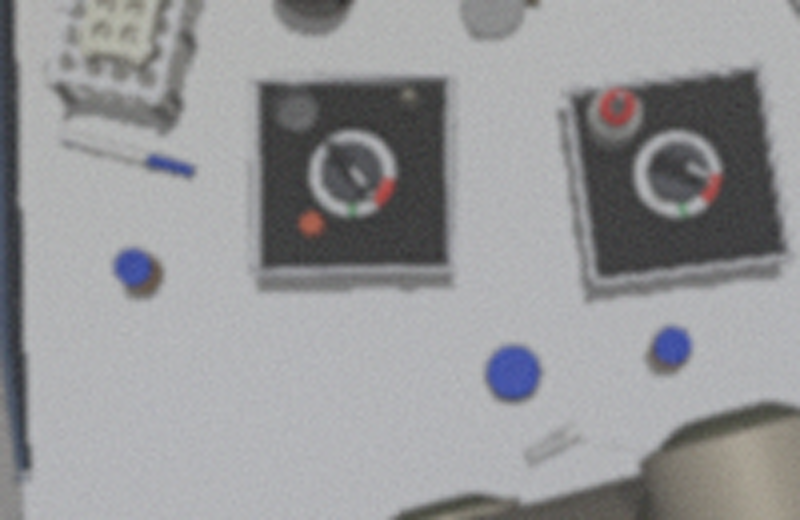

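View pics/sidec.png

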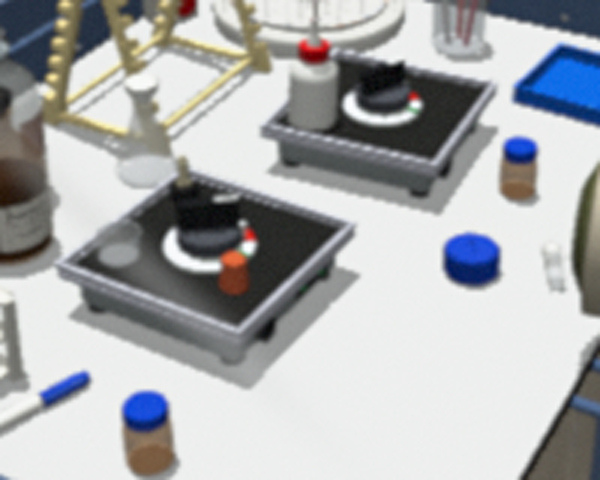

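The top crop shows the free shaker on the left, centred at about (351,172). On it are the cup (296,110), stopper (311,222) and teat (408,95). Its pointer lies towards the red sector at lower right. The bottle stands on the right shaker. I can see two jars so far, at (133,267) and (671,346), the loose cap at (513,372) and the pen at (125,155). The arm may be hiding more.

Run:
```python
from h import *
t=camrig.get_image('top');s=camrig.get_image('side')
T=lambda x,y:(135+x/4-.4,130+y/4-.4)
S=lambda x,y:(140+x/3-.3,150+y/3-.3)
r=lambda p:np.round(p,4).tolist()
c=[onz(t,*T(*p),.053) for p in((258,80),(447,77),(450,265),(262,268))]
print('corners',[r(x) for x in c],'centre',r(np.mean(c,0)))
print('coll disc',r(onz(t,*T(352,172),.047)),'green',r(onz(t,*T(352,209),.047)))
# side corners L,T,R,B
c2=[onz(s,*S(*p),.053) for p in((60,268),(183,170),(355,229),(240,334))];print('side centre',r(np.mean(c2,0)),[r(x) for x in c2])
for n,p,z,q in(('cup',(296,110),.071,(119,232)),('stopper',(311,222),.074,(234,259)),('teat',(408,94),.092,(182,163)),
 ('jarL',(133,267),.055,(146,400)),('jarR',(671,346),.055,(519,148)),('cap',(513,372),.027,(472,245))):
    print(n,r(onz(t,*T(*p),z)),r(tri(t,T(*p),s,S(*q))))
print('tray',r(onz(t,363.6,211.6,.012)))
for n,p in(('nose',(372,195)),('tail',(329,147))):print(n,r(onz(t,*T(*p),.096)))
```

```text
corners [[0.6904, 0.24, 0.053], [0.6898, 0.0621, 0.053], [0.5113, 0.0616, 0.053], [0.5117, 0.2358, 0.053]] centre [0.6008, 0.1499, 0.053]
coll disc [0.6018, 0.1525, 0.047] green [0.5666, 0.1527, 0.047]
side centre [0.5938, 0.1567, 0.053] [[0.6843, 0.2493, 0.053], [0.6895, 0.0639, 0.053], [0.4989, 0.0672, 0.053], [0.5024, 0.2464, 0.053]]
cup [0.6566, 0.2019, 0.071] [0.6565, 0.2018, 0.0722]
stopper [0.5506, 0.1878, 0.074] [0.5492, 0.1871, 0.0741]
teat [0.6647, 0.0965, 0.092] [0.6659, 0.0967, 0.085]
jarL [0.5146, 0.3551, 0.055] [0.5141, 0.3543, 0.0584]
jarR [0.4321, -0.1404, 0.055] [0.432, -0.1406, 0.0536]
cap [0.413, 0.0052, 0.027] [0.4122, 0.005, 0.0301]
tray [0.4486, -0.3757, 0.012]
nose [0.5707, 0.1298, 0.096]
tail [0.6158, 0.1687, 0.096]
```

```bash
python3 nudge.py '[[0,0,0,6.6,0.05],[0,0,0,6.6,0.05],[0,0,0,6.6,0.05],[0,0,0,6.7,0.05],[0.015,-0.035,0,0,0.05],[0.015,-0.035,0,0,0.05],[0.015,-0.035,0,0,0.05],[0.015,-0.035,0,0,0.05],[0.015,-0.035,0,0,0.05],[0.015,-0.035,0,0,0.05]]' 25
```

```text
refused: ROWS must be one flat list, 5 numbers to a row, no inner brackets. Nothing was moved.
```

The call was refused and nothing moved: it wants one flat list, 5 numbers to a row, no inner brackets. Same move again in that form.

```bash
python3 nudge.py '[0,0,0,6.6,0.05,0,0,0,6.6,0.05,0,0,0,6.6,0.05,0,0,0,6.7,0.05,0.015,-0.035,0,0,0.05,0.015,-0.035,0,0,0.05,0.015,-0.035,0,0,0.05,0.015,-0.035,0,0,0.05,0.015,-0.035,0,0,0.05,0.015,-0.035,0,0,0.05]' 25; python3 nudge.py '[0.015,-0.035,0,0,0.05,0.015,-0.035,0,0,0.05,0.015,-0.035,0,0,0.05,0.015,-0.035,0,0,0.05,0.015,-0.035,0,0,0.05,0.015,-0.035,0,0,0.05,0.015,-0.035,0,0,0.05,0.015,-0.035,0,0,0.05,0,0,0,0,0.05,0,0,0,0,0.05]'
python3 - <<'E'
from h import *
t=camrig.get_image('top');w=camrig.get_image('wrist');s=camrig.get_image('side')
print(np.round(w['K'],1).tolist(),np.round(w['extrinsics'],3).tolist())
for d in(t,s):print([b for b in blobs(d,(105,120,40),(130,255,255)) if b[0][1]>135])
a=np.hstack([t['pixels'][120:370,120:420],cv2.resize(w['pixels'],(333,250))])
cv2.imwrite('pics/p1.png',a[:,:,::-1])
E
```

```text
time_s: 1.3
position: [0.3355, -0.281, 0.2424]
tool_rot: [[1.0, -0.001, 0.0], [-0.001, -1.0, -0.0], [0.0, 0.0, -1.0]]
ft_force: [0.2, -0.2, 0.1]
grip_width: 0.0497
gripper_force: 0.0
time_s: 2.3
position: [0.4554, -0.0021, 0.2422]
tool_rot: [[1.0, 0.001, -0.0], [0.001, -1.0, -0.0], [-0.0, 0.0, -1.0]]
ft_force: [-0.5, -0.4, 0.5]
grip_width: 0.0501
gripper_force: 0.0
[[265.2, 0.0, 256.9], [0.0, 265.2, 191.7], [0.0, 0.0, 1.0]] [[0.001, -1.0, -0.0, -0.003], [-0.949, -0.001, 0.315, 0.392], [-0.315, 0.0, -0.949, 0.523], [0.0, 0.0, 0.0, 1.0]]
[([177.1, 170.9], [173, 170, 9, 3, 11]), ([167.9, 196.4], [165, 193, 7, 8, 45]), ([363.6, 211.6], [347, 196, 34, 32, 1040]), ([302.7, 216.0], [299, 213, 8, 7, 45]), ([263.6, 218.2], [261, 217, 6, 3, 11])]
[([143.0, 138.2], [139, 136, 9, 6, 42]), ([127.2, 147.5], [122, 145, 11, 6, 56]), ([335.8, 178.5], [312, 165, 48, 28, 850]), ([313.0, 199.5], [308, 196, 11, 8, 72]), ([296.9, 236.0], [289, 228, 17, 17, 241]), ([161.1, 278.9], [154, 274, 15, 11, 72]), ([188.1, 286.5], [181, 281, 15, 12, 150])]
```

View pics/p1.png

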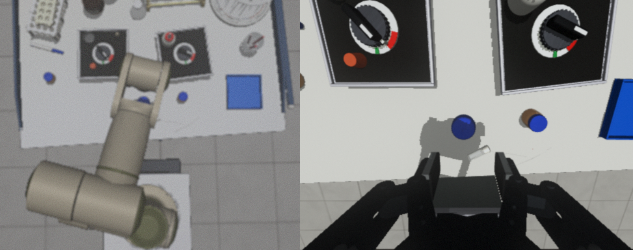

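Front of the bench is clear: there are only two jars, one left and one right. Next I move over the stopper.

```bash
python3 nudge.py '[0.02,-0.038,0,0,0.05,0.02,-0.038,0,0,0.05,0.02,-0.038,0,0,0.05,0.02,-0.038,0,0,0.05,0.0145,-0.037,0,0,0.05,0,0,0.02,0,0.05,0,0,0.02,0,0.05,0,0,0.02,0,0.05,0,0,0,0,0.05]'
python3 - <<'E'
from h import *
w=camrig.get_image('wrist');cv2.imwrite('pics/w2.png',w['pixels'][:,:,::-1])
for b in blobs(w,(3,120,60),(18,255,255),40):print(b,onz(w,*b[0],.072))
print(proj(w,[.55,.187,.074]),proj(w,env.observe()['position']))
E
```

```text
time_s: 3.35
position: [0.5492, 0.1851, 0.18]
tool_rot: [[1.0, -0.002, -0.005], [-0.002, -1.0, -0.001], [-0.005, 0.001, -1.0]]
ft_force: [-0.5, -0.0, -0.6]
grip_width: 0.0501
gripper_force: 0.0
([253.4, 188.6], [242, 174, 24, 31, 613]) [0.55438905 0.18845052 0.072     ]
([500.1, 257.9], [488, 248, 24, 22, 392]) [ 0.47876592 -0.06621132  0.072     ]
[254.93996861 193.69076353] [256.61207948 257.19535679]
```

View pics/w2.png

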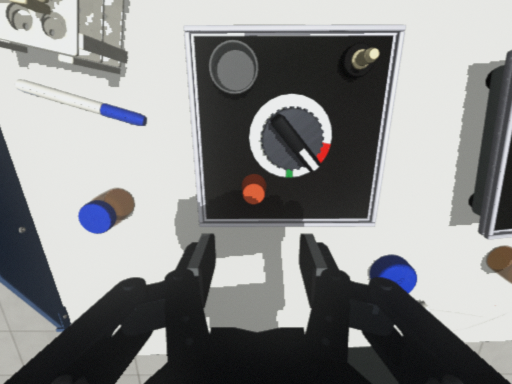

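Clear wrist view: the stopper's top is at (254,194), as expected. The cup is at (234,68), the teat at (372,53), the collar bar runs (278,118) to (316,168), and the rim corners are (187,30), (404,28), (375,224) and (200,225).

```bash
python3 - <<'E'
from h import *
w=camrig.get_image('wrist');r=lambda p:np.round(p,4).tolist()
c=[onz(w,*p,.053) for p in((187,30),(404,28),(375,224),(200,225))];print([r(x) for x in c],r(np.mean(c,0)))
print('disc',r(onz(w,290.5,136,.047)),'green',r(onz(w,290,174,.047)),'nose',r(onz(w,316,167,.096)),'tail',r(onz(w,278,118,.096)))
print('cup rim',r(onz(w,234,65,.071)),'cup',r(onz(w,236,71,.046)),'teat',r(onz(w,372,53,.092)),r(onz(w,355,63,.05)),'jarL',r(onz(w,97,217,.055)))
E
python3 nudge.py '[0,-0.002,0.02,0,0.05,0,0,0.02,0,0.05,0,0,0.02,0,0.05,0,0,0.02,0,0.05,0,0,0.02,0,0.05,0,0,0.012,0,0.05,0,0,0,0,0.05]'
```

```text
[[0.6912, 0.245, 0.053], [0.6925, 0.0598, 0.053], [0.5087, 0.0587, 0.053], [0.5077, 0.2466, 0.053]] [0.6001, 0.1525, 0.053]
disc [0.6012, 0.1523, 0.047] green [0.5626, 0.1513, 0.047] nose [0.5814, 0.1362, 0.096] tail [0.6208, 0.1688, 0.096]
cup rim [0.6618, 0.2042, 0.071] cup [0.6599, 0.2045, 0.046] teat [0.6672, 0.0996, 0.092] [0.6659, 0.0974, 0.05] jarL [0.5181, 0.3542, 0.055]
time_s: 4.15
position: [0.55, 0.1881, 0.0699]
tool_rot: [[1.0, -0.001, -0.001], [-0.001, -1.0, -0.0], [-0.001, 0.0, -1.0]]
ft_force: [0.4, -0.3, 0.6]
grip_width: 0.0505
gripper_force: 0.0
```

```bash
python3 nudge.py '[0,0,0.007,0,0.05,0,0,0,0,0.02,0,0,0,0,0.02,0,0,0,0,0.02,0,0,0,0,0.02,0,0,0,0,0.02,0,0,-0.02,0,0.02,0,0,-0.03,0,0.02,0,0,-0.03,0,0.02,0,0,-0.04,0,0.02]' 30
python3 nudge.py '[0,0,-0.04,0,0.02,0,0,-0.03,0,0.02,0,0,0,0,0.02]'
```

```text
time_s: 5.15
position: [0.5492, 0.1883, 0.1833]
tool_rot: [[1.0, -0.001, -0.003], [-0.001, -1.0, -0.0], [-0.003, 0.0, -1.0]]
ft_force: [-0.1, 0.4, -1.1]
grip_width: 0.0244
gripper_force: 29.5
time_s: 5.45
position: [0.5511, 0.1886, 0.2576]
tool_rot: [[1.0, -0.001, 0.008], [-0.001, -1.0, 0.001], [0.008, -0.001, -1.0]]
ft_force: [-0.2, -0.7, -0.1]
grip_width: 0.0248
gripper_force: 29.5
```

```bash
python3 nudge.py '[-0.0045,0.044,0,0,0.02,-0.0045,0.044,0,0,0.02,-0.0045,0.044,0,0,0.02,-0.0045,0.044,0,0,0.02,-0.0045,0.044,0,0,0.02,-0.0045,0.044,0,0,0.02,-0.0045,0.044,0,0,0.02,-0.0045,0.044,0,0,0.02,-0.0045,0.044,0,0,0.02,-0.0045,0.044,0,0,0.02]'
python3 nudge.py '[-0.0045,0.044,0,0,0.02,-0.0045,0.044,0,0,0.02,-0.0045,0.037,0,0,0.02,0,0,0,0,0.02,0,0,0,0,0.02]'
python3 - <<'E'
from h import *
print(delta([.492,-.376,.15]))
w=camrig.get_image('wrist');t=camrig.get_image('top')
cv2.imwrite('pics/w3.png',w['pixels'][:,:,::-1])
m=[b for b in blobs(w,(105,120,40),(130,255,255),300)];print(m,[onz(w,*b[0],.012) for b in m])
E
```

```text
time_s: 6.45
position: [0.504, -0.2531, 0.2522]
tool_rot: [[1.0, -0.001, -0.001], [-0.001, -1.0, 0.001], [-0.001, -0.001, -1.0]]
ft_force: [1.1, -0.4, 0.2]
grip_width: 0.0244
gripper_force: 29.6
time_s: 6.95
position: [0.4907, -0.3768, 0.2518]
tool_rot: [[1.0, -0.002, -0.002], [-0.002, -1.0, 0.002], [-0.002, -0.002, -1.0]]
ft_force: [-0.6, -0.2, -0.2]
grip_width: 0.0246
gripper_force: 29.6
[ 0.00147257 -0.00064289  0.10184393]
[([256.5, 187.5], [211, 147, 94, 87, 7406]), ([9.3, 214.6], [0, 198, 25, 35, 650]), ([83.7, 211.9], [71, 200, 26, 25, 507])] [array([ 0.45565907, -0.375547  ,  0.012     ]), array([ 4.12450037e-01, -4.42702765e-05,  1.20000000e-02]), array([ 0.41693239, -0.11418272,  0.012     ])]
```

View pics/w3.png

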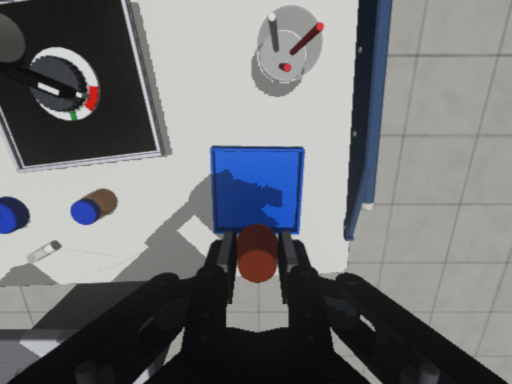

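The stopper is held above the tray, which spans (211,147) to (304,233). Lowering it.

```bash
python3 nudge.py '[0.001,0,0.04,0,0.02,0,0,0.04,0,0.02,0,0,0.04,0,0.02,0,0,0.04,0,0.02,0,0,0.035,0,0.02,0,0,0.02,0,0.02,0,0,0.01,0,0.02,0,0,0.0035,0,0.02,0,0,0,0,0.02,0,0,0,0,0.02]'
python3 nudge.py '[0,0,0,0,0.035,0,0,0,0,0.035,0,0,0,0,0.04,0,0,-0.02,0,0.045,0,0,-0.04,0,0.05,0,0,-0.05,0,0.05,0,0,-0.05,0,0.05,0,0,-0.05,0,0.05,0,0,-0.02,0,0.05]'
```

```text
time_s: 8.05
position: [0.4926, -0.3768, 0.0261]
tool_rot: [[1.0, -0.0, 0.001], [-0.0, -1.0, -0.002], [0.001, 0.002, -1.0]]
ft_force: [-0.2, 0.2, -0.6]
grip_width: 0.0246
gripper_force: 29.6
time_s: 8.95
position: [0.4927, -0.3771, 0.2606]
tool_rot: [[1.0, -0.001, 0.006], [-0.001, -1.0, -0.006], [0.006, 0.006, -1.0]]
ft_force: [0.4, 1.1, 0.7]
grip_width: 0.0501
gripper_force: 0.0
```

```bash
python3 nudge.py '[0.0158,-0.0432,0,0,0.05,0.0158,-0.0432,0,0,0.05,0.0158,-0.0432,0,0,0.05,0.0158,-0.0432,0,0,0.05,0.0158,-0.0432,0,0,0.05,0.0158,-0.0432,0,0,0.05,0.0158,-0.0432,0,0,0.05,0.0158,-0.0432,0,0,0.05,0.0158,-0.0432,0,0,0.05,0.0158,-0.0432,0,0,0.05]'
python3 nudge.py '[0.0155,-0.0432,0,0,0.045,0,0,0.03,0,0.045,0,0,0.03,0,0.045,0,0,0,0,0.045]'
python3 - <<'E'
from h import *
w=camrig.get_image('wrist');cv2.imwrite('pics/w4.png',w['pixels'][:,:,::-1])
print(delta([.6665,.0978,.1]),proj(w,[.6665,.0978,.092]),proj(w,[.6665,.0978,.05]))
E
```

```text
time_s: 9.95
position: [0.6507, 0.0572, 0.255]
tool_rot: [[1.0, -0.001, 0.0], [-0.001, -1.0, -0.0], [0.0, 0.0, -1.0]]
ft_force: [0.2, -0.2, 0.3]
grip_width: 0.0498
gripper_force: 0.0
time_s: 10.35
position: [0.6643, 0.0989, 0.1906]
tool_rot: [[1.0, -0.0, -0.008], [-0.0, -1.0, 0.0], [-0.008, -0.0, -1.0]]
ft_force: [-0.3, 0.3, -0.1]
grip_width: 0.0444
gripper_force: 0.0
[0.00149175 0.00077002 0.09362182] [258.23917597 194.60448559] [258.07879877 181.43091194]
```

View pics/w4.png

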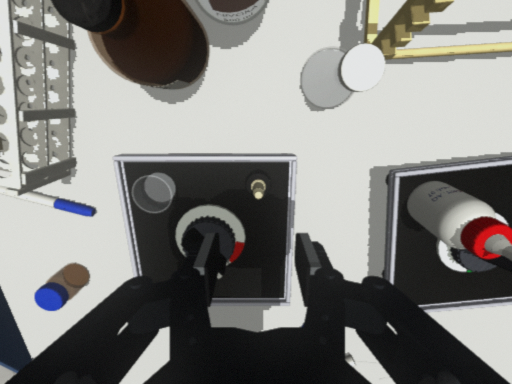

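The teat is at (258,190), where I expected it. The flask and bottle are clear of the fingers.

```bash
python3 nudge.py '[0.001,0.0005,0.03,0,0.036,0,0,0.03,0,0.036,0,0,0.03,0,0.036,0,0,0.02,0,0.036,0,0,0.012,0,0.036,0,0,0.005,0,0.036,0,0,0,0,0.036,0,0,0,0,0.036]'
python3 nudge.py '[0,0,0,0,0.01,0,0,0,0,0.01,0,0,0,0,0.01,0,0,0,0,0.01,0,0,0,0,0.01,0,0,-0.02,0,0.01,0,0,-0.04,0,0.01,0,0,-0.04,0,0.01,0,0,-0.05,0,0.01,0,0,-0.04,0,0.01]' 25
```

```text
time_s: 11.2
position: [0.6677, 0.0979, 0.0694]
tool_rot: [[1.0, -0.001, 0.003], [-0.001, -1.0, -0.0], [0.003, 0.0, -1.0]]
ft_force: [-0.5, 0.4, 0.0]
grip_width: 0.036
gripper_force: 0.0
time_s: 12.2
position: [0.6669, 0.0981, 0.2612]
tool_rot: [[1.0, -0.001, 0.003], [-0.001, -1.0, -0.0], [0.003, 0.0, -1.0]]
ft_force: [1.5, -0.7, 0.1]
grip_width: 0.0253
gripper_force: 24.6
```

```bash
python3 nudge.py '[-0.0195,0.0431,0,0,0.01,-0.0195,0.0431,0,0,0.01,-0.0195,0.0431,0,0,0.01,-0.0195,0.0431,0,0,0.01,-0.0195,0.0431,0,0,0.01,-0.0195,0.0431,0,0,0.01,-0.0195,0.0431,0,0,0.01,-0.0195,0.0431,0,0,0.01,-0.0195,0.0431,0,0,0.01,-0.0195,0.0431,0,0,0.01]'
python3 nudge.py '[-0.0195,0.0431,0,0,0.01,0,0,0,0,0.01,0,0,0.04,0,0.01,0,0,0.04,0,0.01,0,0,0.04,0,0.01,0,0,0.03,0,0.01,0,0,0,0,0.01]'
python3 - <<'E'
from h import *
print(delta([.450,-.376,.028]))
w=camrig.get_image('wrist')
for b in blobs(w,(3,120,60),(18,255,255),40):print(b,onz(w,*b[0],.02))
E
```

```text
time_s: 13.2
position: [0.4705, -0.3344, 0.2583]
tool_rot: [[1.0, -0.001, 0.001], [-0.001, -1.0, -0.0], [0.001, 0.0, -1.0]]
ft_force: [1.4, -0.2, 0.1]
grip_width: 0.0249
gripper_force: 24.6
time_s: 13.9
position: [0.4512, -0.374, 0.1045]
tool_rot: [[1.0, -0.0, -0.005], [-0.0, -1.0, 0.006], [-0.005, -0.006, -1.0]]
ft_force: [-0.0, -0.1, -0.2]
grip_width: 0.0254
gripper_force: 24.7
[-0.00083923  0.0025009   0.07650129]
([261.2, 157.8], [249, 146, 25, 25, 502]) [ 0.49053872 -0.37681838  0.02      ]
```

Stopper is at (0.491, -0.377), in the tray. I set the teat down behind it.

```bash
python3 nudge.py '[-0.001,0.002,0.03,0,0.01,0,0,0.025,0,0.01,0,0,0.012,0,0.01,0,0,0.006,0,0.01,0,0,0.003,0,0.01,0,0,0,0,0.01,0,0,0,0,0.01]'
python3 nudge.py '[0,0,0,0,0.035,0,0,0,0,0.035,0,0,0,0,0.035,0,0,-0.02,0,0.035,0,0,-0.04,0,0.05,0,0,-0.05,0,0.05,0,0,-0.05,0,0.05,0,0,-0.05,0,0.05,0,0,-0.02,0,0.05,0,0,0,0,0.05]'
```

```text
time_s: 14.65
position: [0.4515, -0.3783, 0.0329]
tool_rot: [[1.0, -0.001, 0.001], [-0.001, -1.0, -0.001], [0.001, 0.001, -1.0]]
ft_force: [0.0, -0.1, 0.6]
grip_width: 0.0249
gripper_force: 24.7
time_s: 15.65
position: [0.4517, -0.3785, 0.2655]
tool_rot: [[1.0, -0.001, 0.004], [-0.001, -1.0, -0.005], [0.004, 0.005, -1.0]]
ft_force: [-0.2, 0.2, -0.2]
grip_width: 0.0498
gripper_force: 0.0
```

```bash
python3 nudge.py '[0.0159,-0.0447,0,0,0.05,0.0159,-0.0447,0,0,0.05,0.0159,-0.0447,0,0,0.05,0.0159,-0.0447,0,0,0.05,0.0159,-0.0447,0,0,0.05,0.0159,-0.0447,0,0,0.05,0.0159,-0.0447,0,0,0.05,0.0159,-0.0447,0,0,0.05,0.0159,-0.0447,0,0,0.05,0.0159,-0.0447,0,0,0.05]'
python3 nudge.py '[0.0159,-0.0447,0,0,0.05,0.0159,-0.0447,0,0,0.05,0.0159,-0.0447,0,0,0.05,0,0,0.04,0,0.05,0,0,0.03,0,0.05,0,0,0,0,0.05,0,0,0,0,0.05]'
python3 - <<'E'
from h import *
w=camrig.get_image('wrist');cv2.imwrite('pics/w5.png',w['pixels'][:,:,::-1])
print(delta([.659,.2035,.065]),proj(w,[.659,.2035,.071]),proj(w,[.659,.2035,.046]))
E
```

```text
time_s: 16.65
position: [0.6104, 0.071, 0.2602]
tool_rot: [[1.0, -0.001, -0.003], [-0.001, -1.0, 0.0], [-0.003, -0.0, -1.0]]
ft_force: [-0.1, -0.2, -0.4]
grip_width: 0.0497
gripper_force: 0.0
time_s: 17.35
position: [0.6582, 0.2029, 0.1916]
tool_rot: [[1.0, -0.001, -0.001], [-0.001, -1.0, -0.0], [-0.001, 0.0, -1.0]]
ft_force: [0.8, 0.3, 0.7]
grip_width: 0.0501
gripper_force: 0.0
[ 7.51707568e-05 -6.84758217e-04  1.28072452e-01] [256.34165226 189.34368338] [256.39610561 182.24102077]
```

View pics/w5.png

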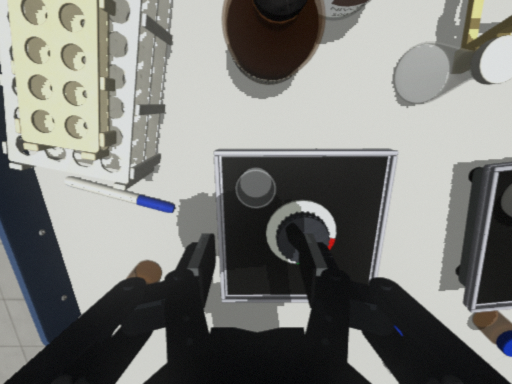

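The cup's rim is centred at (256,189), right where predicted.

```bash
python3 nudge.py '[0,-0.0007,0.03,0,0.048,0,0,0.03,0,0.048,0,0,0.03,0,0.048,0,0,0.02,0,0.048,0,0,0.012,0,0.048,0,0,0.007,0,0.048,0,0,0,0,0.048,0,0,0,0,0.048]'
python3 nudge.py '[0,0,0,0,0.03,0,0,0,0,0.03,0,0,0,0,0.03,0,0,0,0,0.03,0,0,-0.02,0,0.03,0,0,-0.04,0,0.03,0,0,-0.04,0,0.03,0,0,-0.05,0,0.03,0,0,-0.045,0,0.03,0,0,0,0,0.03]' 20
```

```text
time_s: 18.2
position: [0.6589, 0.2038, 0.0643]
tool_rot: [[1.0, -0.001, 0.002], [-0.001, -1.0, 0.0], [0.002, -0.0, -1.0]]
ft_force: [-0.6, 0.2, 0.8]
grip_width: 0.0475
gripper_force: 0.0
time_s: 19.2
position: [0.6597, 0.2041, 0.2659]
tool_rot: [[1.0, -0.0, 0.014], [-0.001, -1.0, 0.002], [0.014, -0.002, -1.0]]
ft_force: [-0.4, -0.4, -1.0]
grip_width: 0.0377
gripper_force: 20.2
```

```bash
python3 nudge.py '[-0.0192,0.0446,0,0,0.03,-0.0192,0.0446,0,0,0.03,-0.0192,0.0446,0,0,0.03,-0.0192,0.0446,0,0,0.03,-0.0192,0.0446,0,0,0.03,-0.0192,0.0446,0,0,0.03,-0.0192,0.0446,0,0,0.03,-0.0192,0.0446,0,0,0.03,-0.0192,0.0446,0,0,0.03,-0.0192,0.0446,0,0,0.03]'
python3 nudge.py '[-0.0192,0.0446,0,0,0.03,-0.0192,0.0446,0,0,0.03,-0.0192,0.0446,0,0,0.03,0,0,0.04,0,0.03,0,0,0.04,0,0.03,0,0,0.03,0,0.03,0,0,0,0,0.03,0,0,0,0,0.03]'
python3 - <<'E'
from h import *
print(delta([.409,-.376,.024]))
w=camrig.get_image('wrist');cv2.imwrite('pics/w6.png',w['pixels'][:,:,::-1])
E
```

```text
time_s: 20.2
position: [0.4647, -0.2436, 0.2578]
tool_rot: [[1.0, -0.001, 0.0], [-0.001, -1.0, -0.0], [0.0, 0.0, -1.0]]
ft_force: [1.1, -1.0, -0.7]
grip_width: 0.0385
gripper_force: 20.3
time_s: 21.0
position: [0.4085, -0.3761, 0.1487]
tool_rot: [[1.0, -0.001, 0.0], [-0.001, -1.0, -0.0], [0.0, 0.0, -1.0]]
ft_force: [-0.1, -0.9, 0.5]
grip_width: 0.0382
gripper_force: 20.3
[ 0.00048148 -0.00019499  0.12466471]
```

View pics/w6.png

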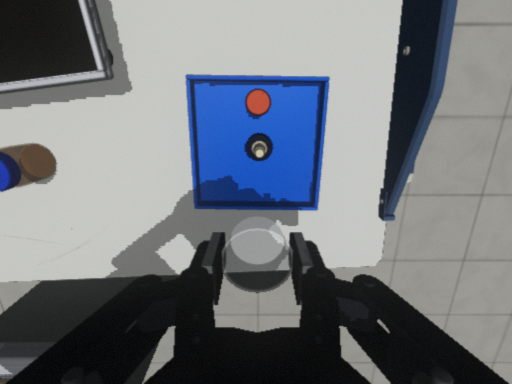

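Stopper (258,102) and teat (259,148) both stand in the tray. The cup goes in front of them.

```bash
python3 nudge.py '[0.0035,0,0.03,0,0.03,0,0,0.03,0,0.03,0,0,0.03,0,0.03,0,0,0.02,0,0.03,0,0,0.01,0,0.03,0,0,0.005,0,0.03,0,0,0,0,0.03,0,0,0,0,0.03]'
python3 nudge.py '[0,0,0,0,0.048,0,0,0,0,0.048,0,0,0,0,0.048,0,0,-0.02,0,0.048,0,0,-0.04,0,0.05,0,0,-0.05,0,0.05,0,0,-0.05,0,0.055,0,0,-0.03,0,0.055,0,0,0,0,0.055]'
python3 - <<'E'
from h import *
w=camrig.get_image('wrist');print(delta([.432,-.1405,.2]))
for b in blobs(w,(105,120,40),(130,255,255),100):print(b,onz(w,*b[0],.055))
t=camrig.get_image('top');s=camrig.get_image('side')
for d in(t,s):print([(b,np.round(onz(d,*b[0],.055),4).tolist()) for b in blobs(d,(105,120,40),(130,255,255)) if b[0][1]>175])
E
```

```text
time_s: 21.85
position: [0.4122, -0.3765, 0.0241]
tool_rot: [[1.0, -0.001, 0.001], [-0.001, -1.0, -0.002], [0.001, 0.002, -1.0]]
ft_force: [0.3, -1.1, 0.7]
grip_width: 0.0383
gripper_force: 20.3
time_s: 22.75
position: [0.4126, -0.377, 0.2176]
tool_rot: [[1.0, -0.001, 0.005], [-0.001, -1.0, -0.007], [0.005, 0.007, -1.0]]
ft_force: [0.8, 0.6, -0.4]
grip_width: 0.0549
gripper_force: 0.0
[ 0.01980844 -0.23582503  0.01391254]
([394.6, 44.6], [386, 0, 17, 102, 573]) [ 0.55075239 -0.51403344  0.055     ]
([254.5, 138.1], [200, 86, 111, 108, 10052]) [ 0.45958474 -0.37539533  0.055     ]
([48.0, 161.1], [32, 147, 32, 30, 782]) [ 0.43429738 -0.14507133  0.055     ]
[(([168.0, 196.5], [165, 193, 7, 8, 44]), [0.5141, 0.3545, 0.055]), (([356.6, 205.0], [347, 196, 30, 29, 351]), [0.4693, -0.3414, 0.055]), (([302.6, 216.1], [299, 213, 8, 7, 46]), [0.432, -0.1413, 0.055]), (([261.1, 220.3], [258, 217, 9, 9, 42]), [0.4194, 0.0113, 0.055])]
[(([329.4, 179.3], [312, 165, 32, 27, 463]), [0.4364, -0.2805, 0.055]), (([100.5, 186.3], [99, 185, 4, 3, 6]), [1.0156, 0.1284, 0.055]), (([313.0, 199.5], [308, 196, 11, 8, 72]), [0.4289, -0.1363, 0.055]), (([296.9, 235.9], [288, 228, 18, 17, 247]), [0.3881, 0.0577, 0.055]), (([161.1, 278.9], [154, 274, 15, 11, 73]), [0.5781, 0.3712, 0.055]), (([188.1, 286.5], [181, 281, 15, 12, 150]), [0.5101, 0.3608, 0.055])]
```

```bash
python3 nudge.py '[0.0033,-0.0393,0,0,0.055,0.0033,-0.0393,0,0,0.055,0.0033,-0.0393,0,0,0.055,0.0033,-0.0393,0,0,0.055,0.0033,-0.0393,0,0,0.055,0.0033,-0.0393,0,0,0.055,0,0,0,0,0.055,0,0,0.04,0,0.055,0,0,0.04,0,0.055,0,0,0,0,0.055]'
python3 - <<'E'
from h import *
w=camrig.get_image('wrist');print(delta([.432,-.141,.030]),proj(w,[.432,-.141,.055]))
print([b for b in blobs(w,(105,120,40),(130,255,255),100)])
E
```

```text
time_s: 23.9
position: [0.4293, -0.1391, 0.1285]
tool_rot: [[1.0, -0.001, -0.009], [-0.001, -1.0, 0.006], [-0.009, -0.006, -1.0]]
ft_force: [-0.3, 0.3, -0.0]
grip_width: 0.0552
gripper_force: 0.0
[0.0019298  0.00143808 0.10109894] [259.87395406 204.07473791]
[([466.6, 168.1], [418, 98, 94, 138, 9450]), ([109.9, 207.1], [81, 180, 61, 54, 2372]), ([260.7, 200.1], [241, 180, 41, 41, 1329])]
```

```bash
python3 nudge.py '[0.003,0.0013,0.03,0,0.055,0,0,0.03,0,0.055,0,0,0.02,0,0.055,0,0,0.012,0,0.055,0,0,0.006,0,0.055,0,0,0,0,0.055,0,0,0,0,0.055]'
python3 nudge.py '[0,0,0,0,0.03,0,0,0,0,0.03,0,0,0,0,0.03,0,0,0,0,0.03,0,0,-0.02,0,0.03,0,0,-0.04,0,0.03,0,0,-0.04,0,0.03,0,0,-0.04,0,0.03,0,0,0,0,0.03,0,0,0,0,0.03]' 40
```

```text
time_s: 24.65
position: [0.4353, -0.1419, 0.0358]
tool_rot: [[1.0, -0.001, 0.002], [-0.001, -1.0, -0.001], [0.002, 0.001, -1.0]]
ft_force: [-0.3, 0.3, -0.5]
grip_width: 0.0548
gripper_force: 0.0
time_s: 25.65
position: [0.4347, -0.1414, 0.1754]
tool_rot: [[1.0, -0.001, 0.002], [-0.001, -1.0, -0.001], [0.002, 0.001, -1.0]]
ft_force: [-0.7, 0.0, -1.1]
grip_width: 0.0364
gripper_force: 40.4
```

```bash
python3 nudge.py '[0.0153,-0.0336,0,0,0.03,0.0153,-0.0336,0,0,0.03,0.0153,-0.0336,0,0,0.03,0.0153,-0.0336,0,0,0.03,0.0153,-0.0336,0,0,0.03,0.0153,-0.0336,0,0,0.03,0.0153,-0.0336,0,0,0.03,0,0,0,0,0.03,0,0,0.03,0,0.03,0,0,0.02,0,0.03]'
python3 nudge.py '[0,0,0.015,0,0.03,0,0,0.01,0,0.03,0,0,0.005,0,0.03,0,0,0,0,0.03,0,0,0,0,0.03,0,0,0,0,0.03]'
python3 - <<'E'
from h import *
print(delta([.542,.094,.0817]))
w=camrig.get_image('wrist');cv2.imwrite('pics/w7.png',w['pixels'][:,:,::-1])
E
```

```text
time_s: 26.65
position: [0.5408, 0.0936, 0.1223]
tool_rot: [[1.0, -0.0, -0.003], [-0.0, -1.0, -0.0], [-0.003, 0.0, -1.0]]
ft_force: [-1.1, 0.4, -1.7]
grip_width: 0.036
gripper_force: 40.4
time_s: 27.25
position: [0.5423, 0.0937, 0.0955]
tool_rot: [[1.0, -0.001, 0.001], [-0.001, -1.0, -0.0], [0.001, 0.0, -1.0]]
ft_force: [0.5, -0.5, -1.1]
grip_width: 0.0366
gripper_force: 40.4
[-0.00027663 -0.00033604  0.01377103]
```

View pics/w7.png

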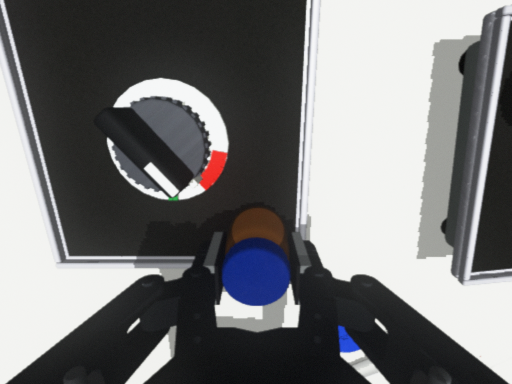

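The jar hangs upright between the pads at (257,265), just inside the rim's near right corner. Setting it down.

```bash
python3 nudge.py '[0,0,0.008,0,0.03,0,0,0.004,0,0.03,0,0,0.001,0,0.03,0,0,0,0,0.03,0,0,0,0,0.03]'
```

```text
time_s: 27.8
position: [0.5418, 0.0938, 0.082]
tool_rot: [[1.0, -0.001, -0.0], [-0.001, -1.0, -0.0], [-0.0, 0.0, -1.0]]
ft_force: [-2.3, 0.3, 4.4]
grip_width: 0.0358
gripper_force: 41.1
```

```bash
python3 nudge.py '[0,0,0,0,0.05,0,0,0,0,0.05,0,0,0,0,0.05,0,0,-0.02,0,0.05,0,0,-0.04,0,0.05,0,0,-0.04,0,0.055,0,0,-0.03,0,0.055,-0.004,-0.0372,0,0,0.055,-0.004,-0.0372,0,0,0.055,-0.004,-0.0372,0,0,0.055]'
python3 nudge.py '[-0.004,-0.0372,0,0,0.055,-0.004,-0.0372,0,0,0.055,-0.004,-0.0372,0,0,0.055,-0.004,-0.0372,0,0,0.055,0,0,0.03,0,0.055,0,0,0.03,0,0.055,0,0,0,0,0.055,0,0,0,0,0.055]'
python3 - <<'E'
from h import *
w=camrig.get_image('wrist');print(delta([.5142,.3545,.034]),proj(w,[.5142,.3545,.055]))
print([b for b in blobs(w,(105,120,40),(130,255,255),100)])
cv2.imwrite('pics/w8.png',w['pixels'][:,:,::-1])
E
```

```text
time_s: 28.8
position: [0.5298, 0.2064, 0.212]
tool_rot: [[1.0, -0.002, 0.0], [-0.002, -1.0, 0.0], [0.0, -0.0, -1.0]]
ft_force: [0.3, -0.2, 0.4]
grip_width: 0.0552
gripper_force: 0.0
time_s: 29.6
position: [0.5144, 0.3541, 0.1523]
tool_rot: [[1.0, -0.001, -0.0], [-0.001, -1.0, -0.0], [-0.0, 0.0, -1.0]]
ft_force: [0.4, -0.7, 0.7]
grip_width: 0.0551
gripper_force: 0.0
[-0.00089316 -0.00018688  0.11932177] [256.59075365 198.34422696]
[([279.8, 78.8], [257, 66, 47, 26, 661]), ([253.3, 195.2], [235, 177, 37, 37, 1074])]
```

View pics/w8.png

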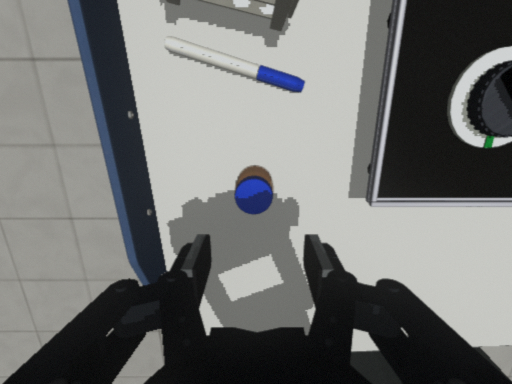

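Jar at (253,195), about 3 mm left of and beyond my estimate. I'm correcting for that; the pen and side wall are clear.

```bash
python3 nudge.py '[0.002,-0.002,0.03,0,0.055,0,0,0.03,0,0.055,0,0,0.03,0,0.055,0,0,0.015,0,0.055,0,0,0.01,0,0.055,0,0,0.004,0,0.055,0,0,0,0,0.055,0,0,0,0,0.055]'
python3 nudge.py '[0,0,0,0,0.03,0,0,0,0,0.03,0,0,0,0,0.03,0,0,0,0,0.03,0,0,-0.02,0,0.03,0,0,-0.04,0,0.03,0,0,-0.04,0,0.03,0,0,-0.04,0,0.03,0,0,0,0,0.03,0,0,0,0,0.03]' 40
```

```text
time_s: 30.45
position: [0.5168, 0.3564, 0.0341]
tool_rot: [[1.0, -0.001, 0.002], [-0.001, -1.0, 0.001], [0.002, -0.001, -1.0]]
ft_force: [0.3, 0.8, -1.0]
grip_width: 0.0551
gripper_force: 0.0
time_s: 31.45
position: [0.5161, 0.3561, 0.1733]
tool_rot: [[1.0, -0.001, 0.001], [-0.001, -1.0, 0.0], [0.001, -0.0, -1.0]]
ft_force: [-0.8, -1.2, -2.0]
grip_width: 0.0361
gripper_force: 40.4
```

```bash
python3 nudge.py '[0.0052,0.0292,0,0,0.03,0.0052,0.0292,0,0,0.03,0.0052,0.0292,0,0,0.03,0.0052,0.0292,0,0,0.03,0.0052,0.0292,0,0,0.03,0,0,0,0,0.03,0,0,0.03,0,0.03,0,0,0.03,0,0.03,0,0,0.015,0,0.03,0,0,0,0,0.03]'
python3 nudge.py '[0,0,0.01,0,0.03,0,0,0.006,0,0.03,0,0,0.003,0,0.03,0,0,0,0,0.03,0,0,0,0,0.03]'
```

```text
time_s: 32.45
position: [0.5402, 0.2103, 0.0945]
tool_rot: [[1.0, -0.0, -0.007], [-0.0, -1.0, -0.001], [-0.007, 0.001, -1.0]]
ft_force: [-0.2, -0.6, -0.9]
grip_width: 0.036
gripper_force: 40.4
time_s: 32.95
position: [0.5422, 0.2103, 0.0801]
tool_rot: [[1.0, -0.001, 0.001], [-0.001, -1.0, 0.0], [0.001, -0.0, -1.0]]
ft_force: [-3.5, -0.7, 6.4]
grip_width: 0.036
gripper_force: 41.2
```

```bash
python3 nudge.py '[0,0,0,0,0.05,0,0,0,0,0.05,0,0,0,0,0.05,0,0,-0.02,0,0.05,0,0,-0.04,0,0.05,0,0,-0.05,0,0.05,0,0.03,-0.03,0,0.05,0,0.028,0,0,0.05,0,0,0,0,0.05,0,0,0,0,0.05]'
python3 - <<'E'
from h import *
w=camrig.get_image('wrist');s=camrig.get_image('side');t=camrig.get_image('top')
a=np.hstack([cv2.resize(w['pixels'],(400,300)),cv2.resize(s['pixels'][150:306,140:348],(400,300))])
b=np.hstack([cv2.resize(t['pixels'][130:250,300:460],(400,300)),cv2.resize(s['pixels'][150:225,280:380],(400,300))])
cv2.imwrite('pics/w9.png',np.vstack([a,b])[:,:,::-1]);cv2.imwrite('pics/w9full.png',w['pixels'][:,:,::-1])
hsv=cv2.cvtColor(w['pixels'],cv2.COLOR_RGB2HSV)
print('green',[(x,np.round(onz(w,*x[0],.047),4)) for x in blobs(w,(45,100,40),(85,255,255),8)])
print(env.observe()['position'])
E
```

```text
time_s: 33.95
position: [0.5419, 0.1519, 0.2186]
tool_rot: [[1.0, -0.002, -0.001], [-0.002, -1.0, 0.0], [-0.001, -0.0, -1.0]]
ft_force: [-0.4, -0.9, 0.5]
grip_width: 0.0502
gripper_force: 0.0
green [(([255.9, 159.3], [254, 155, 5, 9, 42]), array([0.5627, 0.1533, 0.047 ]))]
[0.54183045 0.15285436 0.21827562]
```

View pics/w9.png

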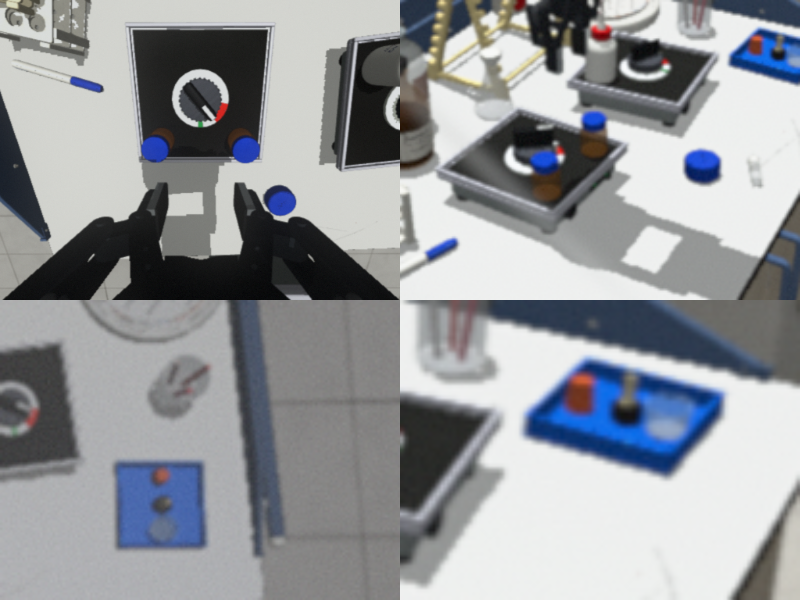

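Everything is in place: two jars stand at the near corners, the three left-overs are in the tray, and the cap, pen and bottle are untouched. Now the collar.

```bash
python3 nudge.py '[0.029,0,0,0,0.04,0.0295,0,0,0,0.04,0,0,0,-7.9,0.04,0,0,0,-7.9,0.04,0,0,0,-7.9,0.04,0,0,0,-7.9,0.04,0,0,0,-7.9,0.04,0,0,0.03,0,0.04,0,0,0,0,0.04,0,0,0,0,0.04]'
python3 - <<'E'
from h import *
o=env.observe();print(o['q'],o['position'],o['tool_rot'][:,0],delta([.6005,.1525,.086]))
w=camrig.get_image('wrist');cv2.imwrite('pics/w10.png',w['pixels'][:,:,::-1])
E
```

```text
time_s: 35.1
position: [0.6004, 0.1526, 0.1887]
tool_rot: [[0.772, 0.636, -0.001], [0.636, -0.772, -0.0], [-0.001, -0.001, -1.0]]
ft_force: [1.0, -0.3, -0.0]
grip_width: 0.04
gripper_force: 0.0
[3.32918385e+00 3.10931772e+01 6.76009579e+01 1.58694114e-03
 8.13870294e+01 5.38503581e+01] [0.60037536 0.15262965 0.18869107] [ 0.77186145  0.63578977 -0.00112771] [0.00012958 0.0002674  0.10269079]
```

View pics/w10.png

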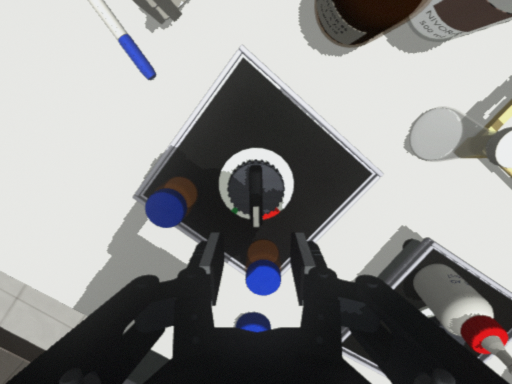

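The bar is vertical in the picture, from (256,165) to (257,224), so the jaws are square to it and centred.

```bash
python3 nudge.py '[0,0,0.03,0,0.04,0,0,0.03,0,0.04,0,0,0.025,0,0.04,0,0,0.012,0,0.04,0,0,0.006,0,0.04,0,0,0,0,0.04,0,0,0,0,0.005,0,0,0,0,0.005,0,0,0,0,0.005,0,0,0,0,0.005]' 40
python3 nudge.py '[0,0,0,0,0.005,0,0,0,4,0.005,0,0,0,5,0.005,0,0,0,6,0.005,0,0,0,6,0.005,0,0,0,6,0.005,0,0,0,5,0.005,0,0,0,4,0.005,0,0,0,2,0.005,0,0,0,1.5,0.005]'
python3 nudge.py '[0,0,0,0,0.005,0,0,0,0,0.005,0,0,0,0,0.005]'
```

```text
time_s: 36.15
position: [0.5999, 0.1537, 0.0873]
tool_rot: [[0.772, 0.636, 0.0], [0.636, -0.772, 0.003], [0.002, -0.002, -1.0]]
ft_force: [-5.5, 7.6, 6.4]
grip_width: 0.0116
gripper_force: 41.0
time_s: 37.15
position: [0.6002, 0.1527, 0.0874]
tool_rot: [[1.0, -0.002, 0.001], [-0.002, -1.0, 0.001], [0.001, -0.001, -1.0]]
ft_force: [-3.4, 2.0, 5.8]
grip_width: 0.0109
gripper_force: 41.0
time_s: 37.45
position: [0.6003, 0.1527, 0.0873]
tool_rot: [[1.0, -0.0, 0.001], [-0.0, -1.0, 0.001], [0.001, -0.001, -1.0]]
ft_force: [-4.9, 2.1, 6.0]
grip_width: 0.0113
gripper_force: 41.0
```

Release, rise, and check.

```bash
python3 nudge.py '[0,0,0,0,0.03,0,0,0,0,0.035,0,0,0,0,0.035,0,0,-0.02,0,0.035,0,0,-0.04,0,0.04,0,0,-0.05,0,0.04,-0.03,0,-0.03,0,0.04,-0.04,0,0,0,0.04,-0.04,0,0,0,0.04,0,0,0,0,0.04]'
python3 nudge.py '[0,0,0,0,0.04,0,0,0,0,0.04]' | tail -1
python3 - <<'E'
from h import *
w=camrig.get_image('wrist');s=camrig.get_image('side');t=camrig.get_image('top')
a=np.hstack([cv2.resize(w['pixels'],(400,300)),cv2.resize(s['pixels'][150:306,140:348],(400,300))])
b=np.hstack([cv2.resize(w['pixels'][60:210,156:356],(400,300)),cv2.resize(s['pixels'][150:225,280:380],(400,300))])
cv2.imwrite('pics/w11.png',np.vstack([a,b])[:,:,::-1])
print(np.round(proj(w,[.573,.1525,.096]),1),np.round(proj(w,[.627,.1525,.096]),1))
E
```

```text
time_s: 38.45
position: [0.4863, 0.1524, 0.2262]
tool_rot: [[1.0, 0.0, -0.002], [0.0, -1.0, -0.0], [-0.002, 0.0, -1.0]]
ft_force: [0.9, 0.3, 0.6]
grip_width: 0.0398
gripper_force: 0.0
gripper_force: 0.0
[256.6 104.2] [256.6  38.7]
```

View pics/w11.png

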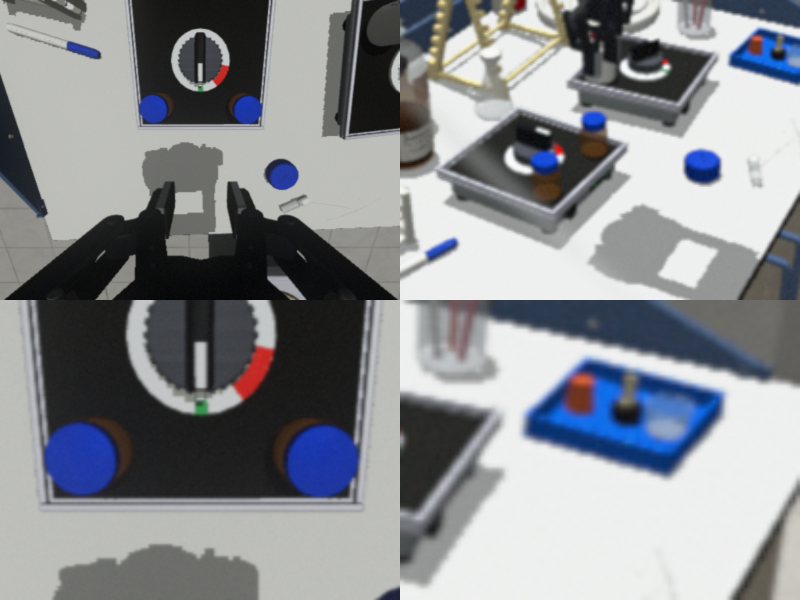

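The pointer is on the green mark at (201,400), the jars stand upright, the left-overs are in the tray and the arm is clear.

```bash
python3 -c "
from rig import env, camrig
print(env.close_job())"
```

```text
the job is handed in; nothing more can be done
None
```

I handed the job in: the cup, stopper and dropper cap are in the blue tray, both sample jars (I found only two) stand upright on the free shaker, and its pointer is on the green mark. The bottle, its shaker, the loose cap and the pen were left untouched; no verdict was printed.

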